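# Refit the bayonet guard on the work lamp

## Robot

A 6-joint arm with a two-finger parallel gripper is mounted at the origin on a cart in front of the work surface, level with it; the furniture and walls round the work are solid. World frame = base frame: x ahead of the robot, y to its left, z up, the work surface at z = 0. Lengths are in m, angles in rad, forces in N, time in s.
With the tool pointing down it reaches from about 0.375 to 0.975 m from the base axis. Payload 3.8 kg.
Tool frame: the origin (TCP) lies midway between the tips of the shut fingers; the grasp point (between the pads) lies 19 mm behind it; z points along the fingers, y is the line along which they close (so a half turn about z gives the same grasp; the last joint's range is limited). The gripper opens to 85 mm and grips with 20 to 120 N. Pads are 22 mm wide; open, the fingers measure 114 mm over their backs; the gripper's body (76 mm by 85 mm) begins 54 mm behind the grasp point. The pads swing forward as they close: fully open they stand 13 mm farther back than shut.
Start: joints at [-1.232, 0.264, 1.604, -0, 1.274, -0.037], TCP at [0.248, -0.628, 0.231] pointing down, gripper open.
Joint ranges: [-2.63, 2.63], [-0.94, 2.18], [0.31, 2.57], [-1.31, 4.45], [0, 2.66], [-2.55, 2.55]. Speed limits (rad/s): [2.57, 2.57, 3.14, 3.14, 3.14, 3.14].

## Interface

Orientations are given as a rotation vector (axis times angle).
In Python, from workcell import sensors, viewer, job gives the robot as it stands.
- The arm moves only by the shell command python3 -m inch 'ROWS' [FORCE]. ROWS is JSON, one flat list of numbers, 7 for each row, row after row: the shift along the tool's x, y, z in mm, then the turn, a rotation vector about the tool's x, y, z in degrees, then the finger opening in mm, from 0 to 85.4. A call has exactly 8 rows; each row shifts and turns the commanded pose from where the row before left it, along the tool's axes as they then stand; what a row does not reach is not made up. A row lasts 1/10 s, in which the tool goes at most 50 mm and 8.59 degrees, less where a joint would pass 70% of its speed; a pose out of reach is approached as far as the arm can. A call is refused whole if a number of a shift passes 50 or a number of a turn 8.59, either way. A call with a gripper value outside its range is refused whole. The fingers move at their own pace and stop on an object; FORCE is the grip in N (left out, the last holds). Time passes only in rows, so rows that do not move let the fingers close, or fill a call up. It gives the time, the measured TCP pose, the force, the opening and the grip force at its end, in the units of the state.
- sensors.read_state(): the state, without advancing time (a new reading comes with each control period).
- viewer.read_camera(name): name is "scene" or "top"; returns the picture (420x560x3 uint8, red, green, blue); there is no depth.
- viewer.camera_params(name): a dict with "K" (3x3 intrinsics, pixels), "k1" (the pictures are not rectified: a ray, as slopes to the right and down, at radius r is drawn at 1 + k1 r^2 times it, then the intrinsics apply), "world_to_cam" (4x4, takes a point from world to camera coordinates). Camera axes: x right, y down, z forward; pixel columns grow to the right and rows downward; lengths in m; the calibration is good to about 2 mm. A picture is of the moment at which its call begins. camera_params takes no time and is no camera call.
- job.finish_job(): hands the job in; it is judged then, once.
The state is a dict: "time": time; "q": joint angles; "joint_vel": joint speeds; "joint_torque": joint torques, N m; "tool_pos": TCP position; "tcp_rot": TCP orientation; "wrist_force": force on the tool from outside, world axes, zero at the start; "torque": the same for the moment, N m; "width": opening from 0.0 (shut) to 1.0 (fully open); "grip_force": force on a finger pad.
Only numpy, scipy, OpenCV 4.12 (cv2) and the standard library are available. Lean on these libraries where they do the work, as an engineer would, in place of code of your own. Each camera call takes 0.05 s, during which the arm holds its last target. There are 200 camera calls.

## Task

The bulb of the work lamp has been changed, and its wire guard, which lies on its side on the bench, must go back on. Stand the guard upright on the bench on its collar and let go of it, then take it again from above by the flat eye on its top and lower it over the bulb so that the two pins of the lamp enter the open ends of the slots in the collar; turn it clockwise, seen from above, until the notches come over the pins and it drops and sits flush on the lamp's shoulder, locked, and let go. Do not knock the bulb, and leave the bulb box, the black tape and the grease tin where they are.

Things in the scene. Friction and masses are not known exactly. Their poses are not given: they have to be found in the camera images.
- guard_mid (a point): Half-way point, on the axis, of the bare-metal wire lamp guard (148 mm long, 0.22 to 0.37 kg). z points along the axis from the open collar to the eye; x as for the body. Below it by 74 mm: collar's open rim; above it by 74 mm: top of the eye. The cage is 63 mm across (8 wires of 4 mm) from 34 mm below to 12 mm above this point, then closes to a cap 41 mm above it. At first z is level, 29 mm up.
- guard: The guard; origin: centre of the collar's open rim, z up the axis. Collar: tube, 58 mm outside, 47 mm bore, 36 mm high, with two L-shaped slots half a turn apart. Each opens at the rim at -60 degrees about z from x (13 mm wide or more), runs level (8 to 20 mm above the rim) towards x, and ends at x in the locking notch, 8 mm higher (14 degrees either side of x). x and -x are alike.
- guard_eye (a point): Middle of the flat steel eye on the guard's top, the place to grip it from above: 30 mm wide along x, 10 mm thick along y, 34 mm high along z with this point 17 mm under its top; a 10 x 14 mm slot goes through it. Under it is a round cap 31 mm across. Axes as the guard's: the eye's flat lies in line with the two notches, and so with the lamp's pins once locked.
- lamp_pins (a point): Point on the upright axis of the fixed grey lamp, at the height of its two pins, 60 mm over the bench. Pins: 8 mm thick, along +x and -x, reaching 30 mm from the axis. They stand out of a round neck 43 mm across whose top is 17 mm above this point. The flat shoulder, 71 mm across, is 22.5 mm below it: the locked guard's rim rests there. Square foot 110 mm, with a cable gland towards +y.
- bulb: The clear bulb on top of the lamp's neck, fragile, 26 mm across and 37 mm high; origin: centre of its lower end, 27 mm above the pins on the lamp's axis (a 10 mm brass socket is below it). Its top is 65 mm above the pins. It is fixed to the lamp.
- bulb_box: Bystander: small red carton, 30 x 62 x 30 mm, lying on the bench. Origin: centre of its underside.
- tape_black: Bystander: roll of black tape lying flat, 62 mm across and 19 mm high. Origin: centre of its underside.
- grease_tin: Bystander: round tin with a red lid, standing flat, 64 mm across and 36 mm high. Origin: centre of its underside.
Mind the look-alikes: they are no part of the job. Of the things that look like the part that bears lamp_pins, the larger one is meant.

How it is judged:
On the way, in this order (a step that is already met when the one before it is completed fails the run):
1. the guard stands upright on the bench on its collar, let go (angle between guard_mid's own z axis and vertical below 0.1 rad and height (world z) of guard_mid between 0.066 and 0.082 m and contact force between the fingers and guard below 0.1 N), for 0.3 s.
2. the guard is lowered over the bulb with the pins in the open ends of its slots (horizontal distance between guard_mid and lamp_pins below 0.008 m and z of guard_mid in the frame of lamp_pins between 0.0555 and 0.066 m and angle between the x axis of guard_mid and the x axis of lamp_pins, either way round above 0.8 rad), for 0.05 s.
At the end, for the whole second after the job is handed in: The guard stands upright on the lamp (within 0.06 rad), within 6 mm of its axis, its rim within 2 mm of the shoulder, its notches over the pins (within 0.16 rad), at rest, let go (horizontal distance between guard_mid and lamp_pins below 0.006 m and z of guard_mid in the frame of lamp_pins between 0.048 and 0.0535 m and angle between the x axis of guard_mid and the x axis of lamp_pins, either way round below 0.16 rad and angle between guard_mid's own z axis and vertical below 0.06 rad and linear speed of guard below 0.02 m/s); the robot touches nothing.
It fails at once if the bulb is knocked (more than 3 N) (contact force between bulb and anything else above 3 N).
It fails at once if a bystander is moved by more than 30 mm (distance of any of bulb_box, tape_black, grease_tin from where it was at the start of the episode above 0.03 m).
It also fails if it takes over 69 s, if anything falls off the work surface, if the arm or the gripper's body presses on something with over 40 N, if the wrist force passes 120 N, or if a joint passes its speed limit or range.

## Working session

There is one attempt and no reset: what is moved stays moved. The work goes in short steps, Python scripts to look and compute and a shell command to move; the robot and the scene stay as the last step left them, time stands still between calls to the robot, and variables do not carry over. Pictures are saved under pics/ and viewed, at most 10 in all, crops included, and the job is handed in when it is done.

```bash
mkdir -p pics; ls
cat > h.py <<'E'
import numpy as np,cv2
from workcell import sensors,viewer,job
from scipy.spatial.transform import Rotation as R
def snap(n,f):
    im=viewer.read_camera(n); cv2.imwrite('pics/'+f,im[:,:,::-1]); return im
def ray(n,uv):
    p=viewer.camera_params(n);K=np.array(p['K']);T=np.array(p['world_to_cam'])
    d=np.array([(uv[0]-K[0,2])/K[0,0],(uv[1]-K[1,2])/K[1,1]]);u=d.copy()
    for _ in range(20): u=d/(1+p['k1']*(u@u))
    Rm=T[:3,:3];return -Rm.T@T[:3,3],Rm.T@np.array([u[0],u[1],1])
def onz(n,uv,z):
    o,d=ray(n,uv);return o+d*(z-o[2])/d[2]
def proj(n,X):
    p=viewer.camera_params(n);K=np.array(p['K']);T=np.array(p['world_to_cam'])
    c=T[:3,:3]@np.array(X)+T[:3,3];u=c[:2]/c[2];u=u*(1+p['k1']*(u@u))
    return np.array([K[0,0]*u[0]+K[0,2],K[1,1]*u[1]+K[1,2]])
E
python3 - <<'E'
from h import *
a=snap('scene','s0.png');b=snap('top','t0.png')
for n in('scene','top'):
    p=viewer.camera_params(n);print(n,p,ray(n,(280,210)))
print(sensors.read_state())
E
```

```text
pics
scene {'K': array([[493.57962691,   0.        , 282.57777276],
       [  0.        , 493.57962691, 213.70895374],
       [  0.        ,   0.        ,   1.        ]]), 'k1': -0.08988685180778944, 'world_to_cam': array([[-0.88840413, -0.4589494 ,  0.0101756 ,  0.52950975],
       [-0.33829813,  0.63955008, -0.69031158,  0.2054186 ],
       [ 0.31031028, -0.61671804, -0.72344066,  1.06663436],
       [ 0.        ,  0.        ,  0.        ,  1.        ]])} (array([0.20892377, 0.76945536, 0.90806143]), array([ 0.31749223, -0.61912698, -0.71830649]))
top {'K': array([[424.24433716,   0.        , 278.55574536],
       [  0.        , 424.24433716, 206.37006232],
       [  0.        ,   0.        ,   1.        ]]), 'k1': -0.04075366829313214, 'world_to_cam': array([[-0.01319014, -0.99952802, -0.02774458,  0.09881264],
       [-0.98405523,  0.01789797, -0.17696036,  0.53305915],
       [ 0.17737341,  0.02496806, -0.98382685,  1.0240405 ],
       [ 0.        ,  0.        ,  0.        ,  1.        ]])} (array([0.34422544, 0.06365702, 1.10455039]), array([ 0.16890866,  0.0217185 , -0.98543542]))
{'time': 0.1, 'q': array([-1.23188806e+00,  2.64691013e-01,  1.60526135e+00,  2.25987332e-05,
        1.27370422e+00, -3.69134453e-02]), 'joint_vel': array([ 0.0013856 , -0.00100852, -0.00290614, -0.0008954 ,  0.000133  ,
       -0.000335  ]), 'joint_torque': array([ 3.53634105e-04, -5.16709507e+01, -3.68588841e+01, -3.46964825e-06,
        6.32298645e-03,  6.16702721e-06]), 'tool_pos': array([ 0.24752303, -0.62725569,  0.23006472]), 'tcp_rot': array([-3.08428428e+00, -5.86479286e-01,  4.53836178e-04]), 'wrist_force': array([ 0.36654999, -0.35543396, -0.26133084]), 'torque': array([-0.00488811,  0.01781984,  0.02659   ]), 'grip_force': 0.0, 'width': 0.9978099609494594}
```

View pics/s0.png

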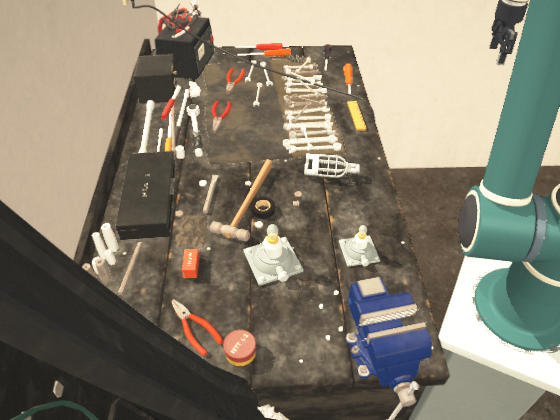

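View pics/t0.png

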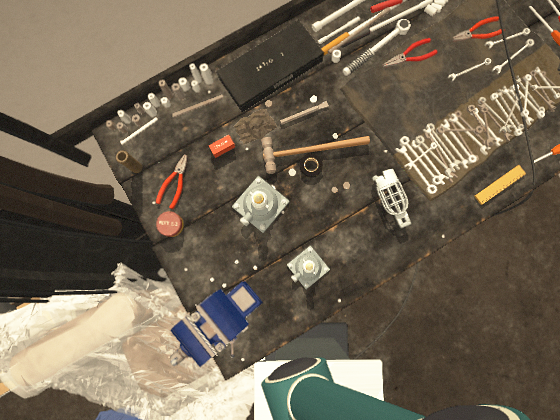

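The scene view shows the guard at about (332,166), its collar to the left and eye to the right. The large lamp is at (272,255) and the smaller look-alike at (358,248). In the top view the guard is at (393,198), collar up, and the lamp is at (260,204). Next I'll zoom in.

Run:
```python
from h import *
a=cv2.imread('pics/s0.png');b=cv2.imread('pics/t0.png')
r=lambda i,x,y,w,h,s:cv2.resize(i[y:y+h,x:x+w],None,fx=s,fy=s,interpolation=cv2.INTER_CUBIC)
A=np.vstack([np.hstack([r(b,365,160,65,75,6)[:290*2],r(b,225,165,75,75,5.3334)[:450]] if 0 else [r(b,365,160,65,75,4),r(b,225,165,75,75,4)]),])
B=np.hstack([r(a,297,145,70,45,4),r(a,235,215,75,75,4)[:300]] if 0 else [np.pad(r(a,297,145,65,45,4),((0,120),(0,0),(0,0))),r(a,235,215,75,75,4)])
cv2.imwrite('pics/c0.png',np.vstack([A,B]));
```

```text
(no output)
```

View pics/c0.png

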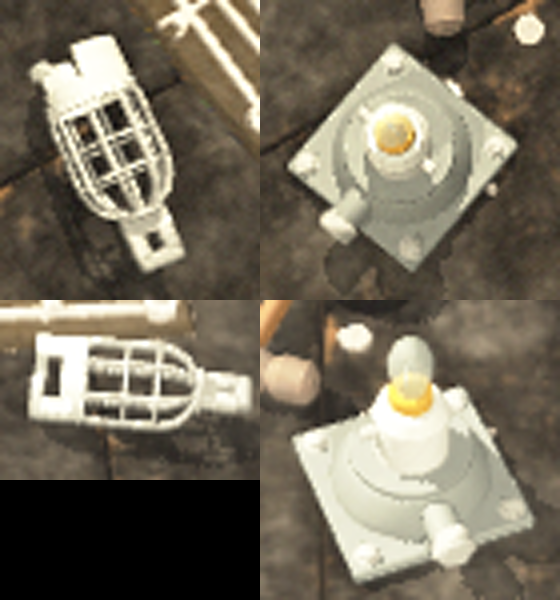

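Run:
```python
from h import *
T=lambda x,y:(365+x/4-.4,160+y/4-.4)
L=lambda x,y:(225+(x-260)/4-.4,165+y/4-.4)
S=lambda x,y:(297+x/4-.4,145+(y-300)/4-.4)
M=lambda x,y:(235+(x-260)/4-.4,215+(y-300)/4-.4)
for nm,p,z in [('eye tipL',(137,272),.029),('eye tipR',(186,252),.029),('eyehole',(156,241),.03),('eyebaseL',(122,228),.029),('cageL',(57,140),.029),('cageR',(172,150),.029),('rimL',(48,100),.029),('rimR',(133,82),.029)]:
    print('top',nm,onz('top',T(*p),z).round(4))
for nm,p,z in [('eye tip',(252,393),.029),('eyehole',(226,393),.03),('rim low',(30,402),.02),('rim up',(38,340),.045),('cagefar',(130,335),.029),('cagenear',(130,432),.029)]:
    print('scene',nm,onz('scene',S(*p),z).round(4))
def tri(a,b):
    o1,d1=ray('top',a);o2,d2=ray('scene',b)
    A=np.stack([d1,-d2],1);t=np.linalg.lstsq(A,o2-o1,rcond=None)[0]
    p,q=o1+t[0]*d1,o2+t[1]*d2;return ((p+q)/2).round(4),np.linalg.norm(p-q).round(4)
# orange socket centroid
for n,f,box in (('top','t0.png',(225,165,75,75)),('scene','s0.png',(235,215,75,75))):
    im=cv2.imread('pics/'+f);x,y,w,h=box
    hsv=cv2.cvtColor(im[y:y+h,x:x+w],cv2.COLOR_BGR2HSV)
    m=cv2.inRange(hsv,(12,110,120),(32,255,255));c=np.argwhere(m);cc=c.mean(0)[::-1]+[x,y];print(n,cc,len(c),c.min(0),c.max(0))
    exec(f"{n}c=cc")
print('socket',tri(topc,scenec))
print('guard eyehole',tri(T(156,241),S(226,393)))
for nm,p in dict(top=(390,45),right=(517,143),bot=(415,270),left=(290,165)).items(): print(nm,onz('top',L(*p),.012).round(4))
for nm,p in dict(l=(293,437),b=(357,582),r=(533,520)).items(): print('sc',nm,onz('scene',M(*p),.012).round(4))
print('pins',onz('top',L(364,112),.06),onz('top',L(430,165),.06))
print('gland',tri(L(338,225),M(455,552)))
```

```text
top eye tipL [ 0.4777 -0.2142  0.029 ]
top eye tipR [ 0.49   -0.2462  0.029 ]
top eyehole [ 0.4973 -0.2273  0.03  ]
top eyebaseL [ 0.5062 -0.2064  0.029 ]
top cageL [ 0.5643 -0.1681  0.029 ]
top cageR [ 0.5563 -0.2417  0.029 ]
top rimL [ 0.5908 -0.1638  0.029 ]
top rimR [ 0.6017 -0.2195  0.029 ]
scene eye tip [ 0.48   -0.2308  0.029 ]
scene eyehole [ 0.4954 -0.2212  0.03  ]
scene rim low [ 0.6133 -0.1607  0.02  ]
scene rim up [ 0.6248 -0.1949  0.045 ]
scene cagefar [ 0.5781 -0.2482  0.029 ]
scene cagenear [ 0.5376 -0.1554  0.029 ]
top [272.95081967 187.21311475] 61 [ 0 29] [38 70]
scene [254.80952381 228.76190476] 126 [0 0] [28 42]
socket (array([0.5985, 0.1082, 0.0478]), np.float64(0.028))
guard eyehole (array([ 0.498 , -0.2293,  0.0228]), np.float64(0.0006))
top [0.6246 0.1473 0.012 ]
right [0.5567 0.0642 0.012 ]
bot [0.4741 0.1317 0.012 ]
left [0.5448 0.2135 0.012 ]
sc l [0.6234 0.1506 0.012 ]
sc b [0.5396 0.2236 0.012 ]
sc r [0.4722 0.1398 0.012 ]
pins [0.56912015 0.16023767 0.06      ] [0.53439237 0.11885375 0.06      ]
gland (array([0.5025, 0.1812, 0.0132]), np.float64(0.0036))
```

```bash
cat >> h.py <<'E'
def go(p,Rt):
    s=sensors.read_state();Rc=R.from_rotvec(s['tcp_rot'])
    d=np.array(p)-s['tool_pos']
    print('shift mm',(Rc.inv().apply(d)*1e3).round(1),'turn deg',np.degrees((Rc.inv()*Rt).as_rotvec()).round(2),
      '| q',s['q'].round(2),'w',round(s['width']*85.4,1),'F',s['wrist_force'].round(1),'t',s['time'],'tcp',s['tool_pos'].round(4))
def tool(psi,tilt=0): # tool x yaw psi (deg), tool down; then turned tilt deg about own y
    c,s=np.cos(np.radians(psi)),np.sin(np.radians(psi))
    return R.from_matrix(np.array([[c,s,0],[s,-c,0],[0,0,-1]]).T)*R.from_euler('y',tilt,degrees=True)
E
python3 -c "
from h import *
go([.434,-.247,.16],tool(19));go([.434,-.247,.106],tool(19,40))"
```

```text
shift mm [ 313.  -285.1   70.7] turn deg [-0.12 -0.    2.53] | q [-1.23  0.26  1.61  0.    1.27 -0.04] w 85.2 F [ 0.4 -0.4 -0.3] t 0.1 tcp [ 0.2475 -0.6273  0.2301]
shift mm [ 313.  -285.   124.7] turn deg [-1.   39.99  2.39] | q [-1.23  0.26  1.61  0.    1.27 -0.04] w 85.2 F [ 0.4 -0.4 -0.3] t 0.1 tcp [ 0.2475 -0.6273  0.2301]
```

```bash
python3 -m inch '[31,-28,0,0,0,2.5,65, 31,-28,0,0,0,0,65, 31,-28,0,0,0,0,65, 31,-28,0,0,0,0,65, 31,-28,5,0,0,0,65, 31,-28,5,0,0,0,65, 31,-28,10,0,0,0,65, 31,-28,10,0,0,0,65]' 40
python3 -m inch '[33,-31,0,0,0,0,65, 32,-30,0,0,0,0,65, 0,0,20,0,0,0,65, 0,0,0,0,8,0,65, 0,0,0,0,8,0,65, 0,0,0,0,8,0,65, 0,0,0,0,8,0,65, 0,0,0,0,8,0,65]'
python3 -c "
from h import *
go([.434,-.247,.106],tool(19,40));go([.507,-.222,.014],tool(19,40))"
```

```text
time: 0.9
tool_pos: [0.4079, -0.3328, 0.2008]
tcp_rot: [3.098, 0.519, 0.0]
wrist_force: [0.3, 0.2, 0.3]
width: 0.761
grip_force: 0.0
time: 1.7
tool_pos: [0.4492, -0.256, 0.1823]
tcp_rot: [-2.81, -0.472, -1.033]
wrist_force: [-0.8, 0.5, -0.9]
width: 0.758
grip_force: 0.0
shift mm [-58.1 -13.7  50.8] turn deg [ 0.17 -0.34  0.14] | q [-1.01 -0.14  2.29  0.85  1.   -0.25] w 64.8 F [-0.8  0.5 -0.9] t 1.7 tcp [ 0.4492 -0.256   0.1823]
shift mm [-58.8 -14.  170.8] turn deg [ 0.17 -0.34  0.14] | q [-1.01 -0.14  2.29  0.85  1.   -0.25] w 64.8 F [-0.8  0.5 -0.9] t 1.7 tcp [ 0.4492 -0.256   0.1823]
```

```bash
python3 -m inch '[-20,-5,0,0,0,0,65, -20,-5,0,0,0,0,65, -19,-4,0,0,0,0,65, 0,0,20,0,0,0,65, 0,0,25,0,0,0,65, 0,0,25,0,0,0,65, 0,0,20,0,0,0,65, 0,0,0,0,0,0,65]'
python3 - <<'E'
from h import *
go([.507,-.222,.014],tool(19,40))
a=snap('scene','s1.png');b=snap('top','t1.png')
r=lambda i,x,y,w,h,s:cv2.resize(i[y:y+h,x:x+w,::-1],None,fx=s,fy=s,interpolation=cv2.INTER_CUBIC)
cv2.imwrite('pics/c1.png',np.hstack([r(b,350,150,95,105,4),r(a,280,120,100,105,4)]))
s=sensors.read_state();print(proj('top',s['tool_pos']),proj('scene',s['tool_pos']))
E
```

```text
time: 2.5
tool_pos: [0.4559, -0.2359, 0.072]
tcp_rot: [-2.808, -0.471, -1.018]
wrist_force: [0.6, 0.6, -0.4]
width: 0.758
grip_force: 0.0
shift mm [ 3.4  3.9 78.4] turn deg [-0.29  0.09 -0.07] | q [-0.96  0.04  2.38  1.02  0.81 -0.49] w 64.8 F [ 0.6  0.6 -0.4] t 2.5 tcp [ 0.4559 -0.2359  0.072 ]
[413.65350503 233.87177239] [370.99080111 156.30830087]
```

View pics/c1.png

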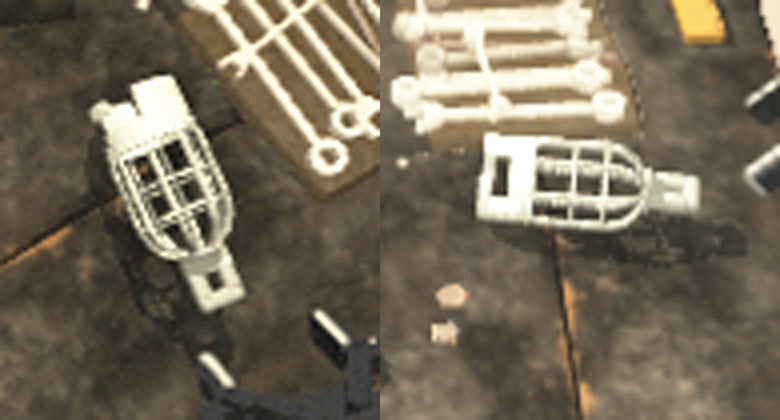

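The open fingers (crop tips at (205,355) and (317,315)) are in line with the eye at (217,285) once parallax is allowed for. I'll go in and close.

```bash
python3 -m inch '[3.4,3.9,15,0,0,0,65, 0,0,20,0,0,0,65, 0,0,20,0,0,0,65, 0,0,15,0,0,0,65, 0,0,8,0,0,0,65, 0,0,0,0,0,0,65, 0,0,0,0,0,0,30, 0,0,0,0,0,0,20]' 60
python3 -m inch '[0,0,0,0,0,0,10, 0,0,0,0,0,0,0, 0,0,0,0,0,0,0, 0,0,0,0,0,0,0, 0,0,0,0,0,0,0, 0,0,0,0,0,0,0, 0,0,0,0,0,0,0, 0,0,0,0,0,0,0]' 90
python3 -c "
from h import *
go([.507,-.222,.014],tool(19,40))"
```

```text
time: 3.4
tool_pos: [0.5077, -0.2254, 0.0177]
tcp_rot: [-2.812, -0.471, -1.025]
wrist_force: [0.2, 0.3, 0.0]
width: 0.426
grip_force: 0.0
time: 4.2
tool_pos: [0.5078, -0.2252, 0.0176]
tcp_rot: [-2.811, -0.472, -1.025]
wrist_force: [-5.8, -1.1, 6.4]
width: 0.333
grip_force: 88.2
shift mm [-2.1 -3.3  3. ] turn deg [ 0.03 -0.04  0.05] | q [-0.85  0.2   2.34  1.21  0.69 -0.62] w 28.4 F [-5.8 -1.1  6.4] t 4.2 tcp [ 0.5078 -0.2252  0.0176]
```

```bash
python3 -m inch '[13,0,-16,0,0,0,0, 26,0,-31,0,0,0,0, 26,0,-31,0,0,0,0, 26,0,-31,0,0,0,0, 15,0,-17,0,0,0,0, 0,0,0,0,-4,0,0, 0,0,0,0,-8,0,0, 0,0,0,0,-8,0,0]'
python3 -m inch '[0,0,0,0,-8,0,0, 0,0,0,0,-8,0,0, 0,0,0,0,-8,0,0, 0,0,0,0,-8,0,0, 0,0,0,0,-8,0,0, 0,0,0,0,-8,0,0, 0,0,0,0,-8,0,0, 0,0,0,0,-8,0,0]'
python3 - <<'E'
from h import *
go([.507,-.222,.19],tool(19,-50))
a=snap('scene','s2.png');b=snap('top','t2.png')
r=lambda i,x,y,w,h,s:cv2.resize(i[y:y+h,x:x+w,::-1],None,fx=s,fy=s,interpolation=cv2.INTER_CUBIC)
cv2.imwrite('pics/c2.png',np.hstack([r(b,330,130,130,150,3),r(a,270,80,130,150,3)]))
E
```

```text
time: 5.0
tool_pos: [0.5058, -0.225, 0.1808]
tcp_rot: [-2.999, -0.499, -0.526]
wrist_force: [-0.5, 1.6, -3.9]
width: 0.33
grip_force: 88.8
time: 5.8
tool_pos: [0.5086, -0.224, 0.181]
tcp_rot: [2.765, 0.465, -1.115]
wrist_force: [0.1, -0.6, -3.6]
width: 0.33
grip_force: 88.9
shift mm [-6.8 -2.4 -5.9] turn deg [ 0.07 -6.06  0.07] | q [-0.23  0.51  1.55 -0.38  1.75  1.07] w 28.2 F [ 0.1 -0.6 -3.6] t 5.8 tcp [ 0.5086 -0.224   0.181 ]
```

View pics/c2.png

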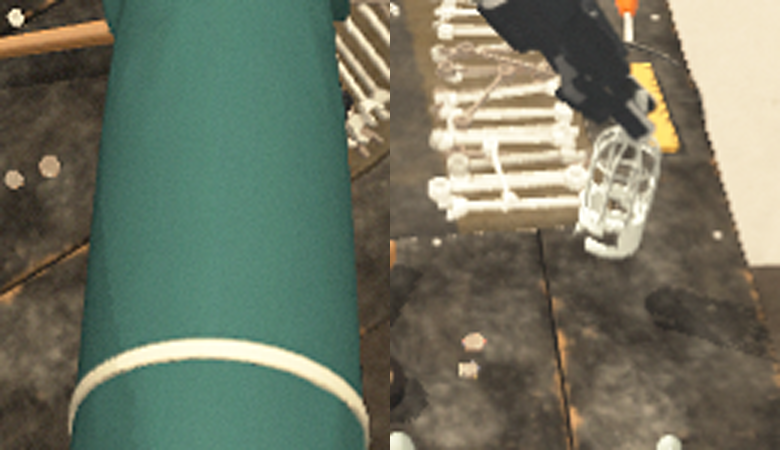

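The scene view shows the guard held by its eye (crop (640,130)) with the collar at (610,245), still about 6° short of upright. I'll finish the turn and compare it with a projected vertical.

```bash
python3 -m inch '[0,0,0,0,-3,0,0, 0,0,0,0,-3,0,0, 0,0,0,0,0,0,0, 0,0,0,0,0,0,0, 0,0,0,0,0,0,0, 0,0,0,0,0,0,0, 0,0,0,0,0,0,0, 0,0,0,0,0,0,0]'
python3 - <<'E'
from h import *
go([.507,-.222,.19],tool(19,-50))
s=sensors.read_state();G=s['tool_pos']-R.from_rotvec(s['tcp_rot']).apply([0,0,.016]);print(G)
a=snap('scene','s3.png')[:,:,::-1].copy()
h=np.array([.945,.326,0])
for off in(-.03,0,.03):
  for k in (0,.05,.131):
    u=proj('scene',G+[off*.888,off*.459,-k]);v=u-[270,80]
    print(off,k,u.round(1),(v*4).round())
r=lambda i,x,y,w,h,s:cv2.resize(i[y:y+h,x:x+w],None,fx=s,fy=s,interpolation=cv2.INTER_CUBIC)
c=r(a,270,80,130,110,5)
p=[tuple(np.int32((proj('scene',G-[0,0,k])-[270,80])*5)) for k in (-.017,.131)]
cv2.line(c,p[0],p[1],(0,0,255),1)
cv2.imwrite('pics/c3.png',c)
E
```

```text
time: 6.7
tool_pos: [0.5078, -0.2245, 0.1818]
tcp_rot: [2.694, 0.452, -1.246]
wrist_force: [-0.5, 0.5, -3.7]
width: 0.33
grip_force: 89.2
shift mm [-6.2 -2.7 -5.4] turn deg [ 0.02 -0.35  0.04] | q [-0.21  0.57  1.51 -0.42  1.83  1.08] w 28.1 F [-0.5  0.5 -3.7] t 6.7 tcp [ 0.5078 -0.2245  0.1818]
[ 0.51929568 -0.22057105  0.19217506]
-0.03 0 [363.2 116.1] [373. 144.]
-0.03 0.05 [360.8 132.2] [363. 209.]
-0.03 0.131 [357.1 156.5] [349. 306.]
0 0 [351.3 115.9] [325. 144.]
0 0.05 [349.2 132.1] [317. 208.]
0 0.131 [346.  156.4] [304. 306.]
0.03 0 [339.3 115.8] [277. 143.]
0.03 0.05 [337.5 131.9] [270. 208.]
0.03 0.131 [334.8 156.3] [259. 305.]
```

View pics/c3.png

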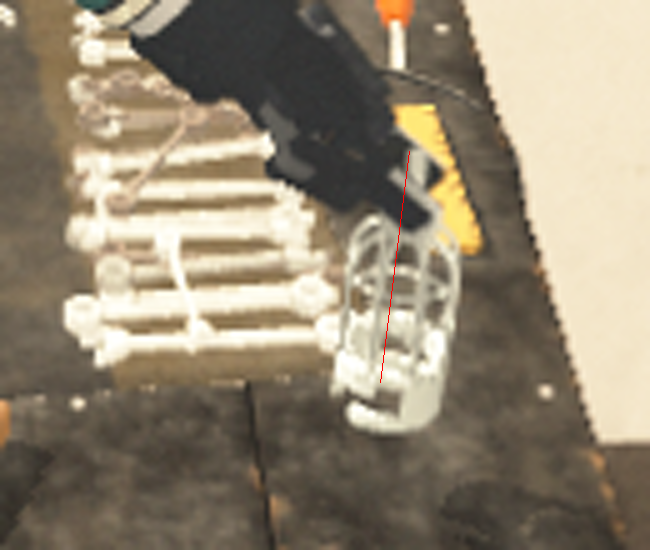

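The guard is parallel to the projected vertical (red line), so it is upright. I'll lower it.

```bash
python3 -m inch '[10,0,8.4,0,0,0,0, 13,0,10.9,0,0,0,0, 10,0,8.4,0,0,0,0, 5,0,4.2,0,0,0,0, 0,0,0,0,0,0,0, 0,0,0,0,0,0,0, 0,0,0,0,0,0,0, 0,0,0,0,0,0,0]'
python3 -m inch '[1.5,0,1.3,0,0,0,0, 1.5,0,1.3,0,0,0,0, 0,0,0,0,0,0,0, 0,0,0,0,0,0,0, 0,0,0,0,0,0,0, 0,0,0,0,0,0,0, 0,0,0,0,0,0,0, 0,0,0,0,0,0,0]'
```

```text
time: 7.55
tool_pos: [0.5085, -0.2244, 0.1325]
tcp_rot: [2.694, 0.452, -1.246]
wrist_force: [0.0, 0.5, -2.5]
width: 0.327
grip_force: 89.2
time: 8.35
tool_pos: [0.5079, -0.2243, 0.1278]
tcp_rot: [2.694, 0.453, -1.248]
wrist_force: [-1.4, -0.5, -2.8]
width: 0.331
grip_force: 89.2
```

```bash
python3 -m inch '[1.2,0,1,0,0,0,0, 0,0,0,0,0,0,0, 1.2,0,1,0,0,0,0, 0,0,0,0,0,0,0, 0,0,0,0,0,0,0, 0,0,0,0,0,0,0, 0,0,0,0,0,0,0, 0,0,0,0,0,0,0]'
python3 -m inch '[1.2,0,1,0,0,0,0, 0,0,0,0,0,0,0, 0.8,0,0.6,0,0,0,0, 0,0,0,0,0,0,0, 0,0,0,0,0,0,0, 0,0,0,0,0,0,0, 0,0,0,0,0,0,0, 0,0,0,0,0,0,0]'
```

```text
time: 9.15
tool_pos: [0.508, -0.2243, 0.1247]
tcp_rot: [2.694, 0.453, -1.248]
wrist_force: [0.5, -0.1, -3.0]
width: 0.33
grip_force: 89.2
time: 9.95
tool_pos: [0.5081, -0.2243, 0.124]
tcp_rot: [2.693, 0.451, -1.249]
wrist_force: [-0.3, 1.8, 6.1]
width: 0.334
grip_force: 89.9
```

```bash
python3 -m inch '[0,0,0,0,0,0,32, 0,0,0,0,0,0,36, 0,0,0,0,0,0,44, 0,0,0,0,0,0,55, 0,0,0,0,0,0,60, 0,0,0,0,0,0,60, 0,0,-5,0,0,0,60, 0,0,-15,0,0,0,60]'
python3 -m inch '[0,0,-30,0,0,0,60, 0,0,-40,0,0,0,60, 0,0,-40,0,0,0,60, 0,0,0,0,8,0,60, 0,0,0,0,8,0,60, 0,0,0,0,8,0,60, 0,0,0,0,8,0,60, 0,0,0,0,8,0,60]'
python3 - <<'E'
from h import *
go([.519,-.2206,.25],tool(19,0))
a=snap('scene','s4.png')[:,:,::-1].copy();b=snap('top','t4.png')[:,:,::-1]
r=lambda i,x,y,w,h,s:cv2.resize(i[y:y+h,x:x+w],None,fx=s,fy=s,interpolation=cv2.INTER_CUBIC)
cv2.imwrite('pics/c4.png',np.hstack([r(a,290,90,120,120,3.3),r(b,340,110,120,120,3.3)]))
E
```

```text
time: 10.75
tool_pos: [0.5214, -0.2192, 0.1345]
tcp_rot: [2.693, 0.453, -1.252]
wrist_force: [0.1, -0.2, -0.2]
width: 0.7
grip_force: 0.0
time: 11.55
tool_pos: [0.603, -0.192, 0.2078]
tcp_rot: [3.061, 0.514, -0.249]
wrist_force: [-0.1, 0.1, -1.0]
width: 0.707
grip_force: 0.0
shift mm [-94.4  -0.3 -27.3] turn deg [0.08 9.3  0.08] | q [-0.29  0.29  1.63 -0.1   1.36  0.97] w 60.4 F [-0.1  0.1 -1. ] t 11.55 tcp [ 0.603  -0.192   0.2078]
```

View pics/c4.png

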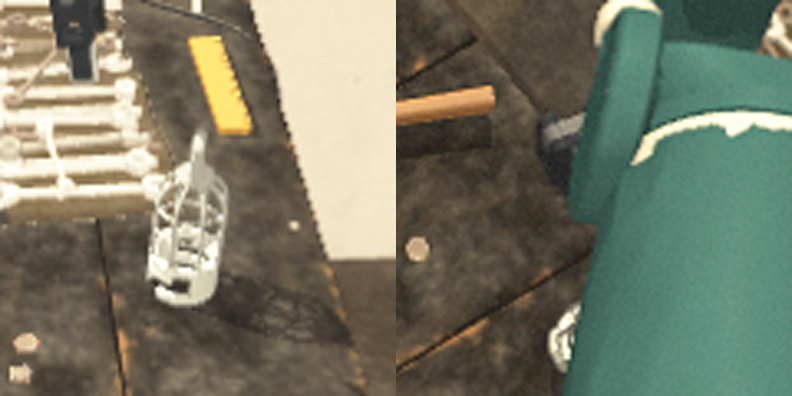

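```bash
python3 -c "
from h import *
S=lambda x,y:(290+x/3.3-.4,90+y/3.3-.4)
print(onz('scene',S(202,132),.146),onz('scene',S(200,158),.131),proj('scene',[.519,-.2206,.148]),proj('scene',[.519,-.2206,.131]),S(202,132),S(200,158))
print(onz('scene',S(147,268),.02),onz('scene',S(218,285),.02))
print('lamp/pins s', proj('scene',[.55,.14,.125]),proj('top',[.55,.14,.125]))
"
python3 -m inch '[0,0,-30,0,8,0,50, 0,0,0,0,1.3,0,50, -30,0,0,0,0,-8.5,50, 0,0,0,0,0,-8.5,50, 0,0,0,0,0,-8.5,50, 0,0,0,0,0,-8.5,50, 0,0,0,0,0,-8.5,50, 0,0,0,0,0,-8.5,50]'
python3 -m inch '[0,0,0,0,0,-8.5,50, 0,0,0,0,0,-8.5,50, 0,0,0,0,0,-8.5,50, 0,0,0,0,0,-8.5,50, 0,0,0,0,0,-5,50, 0,0,0,0,0,0,50, 0,0,0,0,0,0,50, 0,0,0,0,0,0,50]'
python3 -c "
from h import *
go([.519,-.2206,.25],tool(109,0))"
```

```text
[ 0.51791866 -0.22736014  0.146     ] [ 0.51287234 -0.21480369  0.131     ] [349.52497353 130.24545364] [348.83291045 135.57147877] (350.81212121212127, 129.6) (350.20606060606065, 137.47878787878787)
[ 0.53984528 -0.19657018  0.02      ] [ 0.48021319 -0.20471358  0.02      ]
lamp/pins s [272.29613985 224.22755479] [256.61071032 194.60870697]
time: 12.45
tool_pos: [0.5787, -0.1999, 0.2356]
tcp_rot: [-2.563, -1.81, 0.015]
wrist_force: [0.8, -0.2, -0.5]
width: 0.583
grip_force: 0.0
time: 13.25
tool_pos: [0.5785, -0.2, 0.2357]
tcp_rot: [-1.821, -2.553, 0.01]
wrist_force: [0.1, -0.4, 0.3]
width: 0.59
grip_force: 0.0
shift mm [ -0.1 -63.1 -13.7] turn deg [-0.47 -0.06 -0.  ] | q [-0.37  0.15  1.73 -0.    1.27 -0.7 ] w 50.4 F [ 0.1 -0.4  0.3] t 13.25 tcp [ 0.5785 -0.2     0.2357]
```

```bash
python3 -m inch '[0,-32,0,-0.4,0,0,50, 0,-31,0,0,0,0,50, 0,0,25,0,0,0,50, 0,0,35,0,0,0,50, 0,0,30,0,0,0,50, 0,0,20,0,0,0,50, 0,0,7,0,0,0,50, 0,0,0,0,0,0,50]' 40
python3 - <<'E'
from h import *
go([.518,-.2205,.118],tool(109,0))
a=snap('scene','s5.png')[:,:,::-1].copy()
r=lambda i,x,y,w,h,s:cv2.resize(i[y:y+h,x:x+w],None,fx=s,fy=s,interpolation=cv2.INTER_CUBIC)
cv2.imwrite('pics/c5.png',r(a,300,70,100,110,5))
E
```

```text
time: 14.05
tool_pos: [0.5179, -0.2203, 0.1181]
tcp_rot: [-1.822, -2.555, 0.001]
wrist_force: [-0.3, 0.2, -0.1]
width: 0.587
grip_force: 0.0
shift mm [-0.3  0.   0.1] turn deg [-0.13 -0.14  0.03] | q [-0.45  0.15  1.96  0.    1.03 -0.78] w 50.1 F [-0.3  0.2 -0.1] t 14.05 tcp [ 0.5179 -0.2203  0.1181]
```

View pics/c5.png

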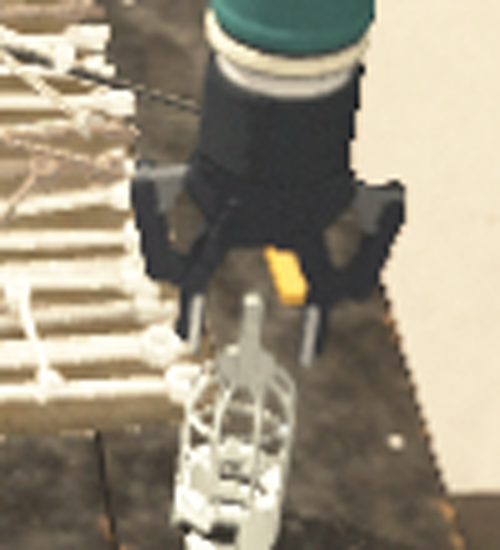

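The eye (252,330) is centred between the pads at 195 and 308. I'll close and lift.

```bash
python3 -m inch '[0,0,0,0,0,0,35, 0,0,0,0,0,0,25, 0,0,0,0,0,0,18, 0,0,0,0,0,0,13, 0,0,0,0,0,0,9, 0,0,0,0,0,0,5, 0,0,0,0,0,0,0, 0,0,0,0,0,0,0]' 80
python3 -m inch '[0,0,0,0,0,0,0, 0,0,0,0,0,0,0, 0,0,-10,0,0,0,0, 0,0,-25,0,0,0,0, 0,0,-40,0,0,0,0, 0,0,-40,0,0,0,0, 0,0,-35,0,0,0,0, 0,0,-10,0,0,0,0]'
python3 -c "
from h import *
go([.55,.14,.31],tool(110,0))"
```

```text
time: 14.9
tool_pos: [0.5191, -0.2209, 0.12]
tcp_rot: [1.823, 2.558, 0.001]
wrist_force: [-0.5, 0.9, 6.2]
width: 0.103
grip_force: 78.7
time: 15.7
tool_pos: [0.5204, -0.2215, 0.2837]
tcp_rot: [1.82, 2.554, 0.002]
wrist_force: [1.4, 0.2, -2.2]
width: 0.099
grip_force: 78.3
shift mm [331.9 146.1 -27. ] turn deg [ 0.26  0.23 -0.94] | q [-0.45  0.02  1.78  0.    1.33 -0.78] w 8.4 F [ 1.4  0.2 -2.2] t 15.7 tcp [ 0.5204 -0.2215  0.2837]
```

```bash
python3 -m inch '[10,4,-10,0,0,-0.9,0, 30,13,-10,0,0,0,0, 44,19,0,0,0,0,0, 44,19,0,0,0,0,0, 44,19,0,0,0,0,0, 44,19,0,0,0,0,0, 44,19,0,0,0,0,0, 40,18,0,0,0,0,0]'
python3 -m inch '[22,11,0,0,0,0,0, 10,5,0,0,0,0,0, 0,0,0,0,0,0,0, 0,0,0,0,0,0,0, 0,0,0,0,0,0,0, 0,0,0,0,0,0,0, 0,0,0,0,0,0,0, 0,0,0,0,0,0,0]'
python3 - <<'E'
from h import *
go([.55,.14,.31],tool(110,0))
a=snap('scene','s6.png')[:,:,::-1].copy();b=snap('top','t6.png')[:,:,::-1].copy()
r=lambda i,x,y,w,h,s:cv2.resize(i[y:y+h,x:x+w],None,fx=s,fy=s,interpolation=cv2.INTER_CUBIC)
cv2.imwrite('pics/c6.png',np.hstack([r(a,205,115,130,190,3),r(b,190,100,130,190,3)]))
E
```

```text
time: 16.5
tool_pos: [0.5364, 0.1083, 0.2963]
tcp_rot: [-1.798, -2.57, 0.005]
wrist_force: [0.5, 0.0, -3.4]
width: 0.105
grip_force: 78.3
time: 17.3
tool_pos: [0.5429, 0.1405, 0.2996]
tcp_rot: [-1.804, -2.571, -0.001]
wrist_force: [-0.1, 0.0, -3.1]
width: 0.101
grip_force: 78.3
shift mm [ -2.8   6.5 -10.4] turn deg [ 0.   -0.04 -0.11] | q [ 0.21  0.01  1.76  0.    1.37 -0.14] w 8.6 F [-0.1  0.  -3.1] t 17.3 tcp [0.5429 0.1405 0.2996]
```

View pics/c6.png

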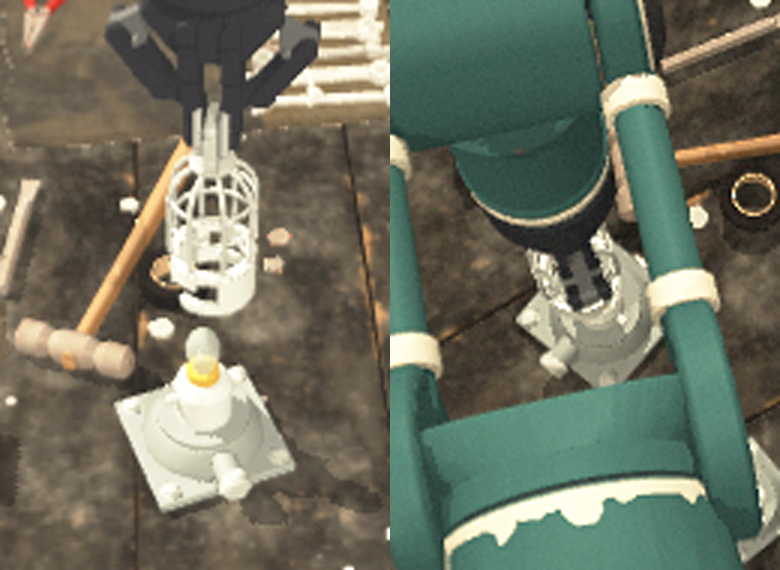

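The scene view shows the guard upright above the bulb, with the collar at crop (215,290) and the bulb at (203,345). The top view is mostly hidden by the arm. I'll refine both axes numerically.

```bash
cat >> h.py <<'E'
def tri(a,b):
    o1,d1=ray('top',a);o2,d2=ray('scene',b)
    t=np.linalg.lstsq(np.stack([d1,-d2],1),o2-o1,rcond=None)[0]
    p,q=o1+t[0]*d1,o2+t[1]*d2;return ((p+q)/2).round(4),np.linalg.norm(p-q).round(4)
E
python3 - <<'E'
from h import *
C={}
for n,f,(x,y,w,h) in (('top','t0.png',(246,186,26,26)),('scene','s0.png',(262,226,22,24))):
    im=cv2.imread('pics/'+f)[y:y+h,x:x+w];hsv=cv2.cvtColor(im,cv2.COLOR_BGR2HSV)
    m=cv2.inRange(hsv,(10,100,110),(32,255,255));c=np.argwhere(m);C[n]=c.mean(0)[::-1]+[x,y]
    print(n,C[n],len(c),c.min(0)[::-1]+[x,y],c.max(0)[::-1]+[x,y])
print(tri(C['top'],C['scene']))
for z in(.077,.082,.087): print(z,onz('top',C['top'],z).round(4),onz('scene',C['scene'],z).round(4))
th=np.linspace(0,6.28,60)
def circ(n,c,z,r): 
    P=np.array([proj(n,[c[0]+r*np.cos(t),c[1]+r*np.sin(t),z]) for t in th]);return P.min(0).round(1),P.max(0).round(1)
print('neck top pred scene',circ('scene',(.55,.14),.077,.0215),'neck',circ('scene',(.55,.14),.055,.0215),'top',circ('top',(.55,.14),.077,.0215))
g=cv2.cvtColor(cv2.imread('pics/s0.png'),cv2.COLOR_BGR2GRAY)
for r in (248,251,254): print(r,255,g[r,255:290])
s=sensors.read_state()['tool_pos'];print(s)
print('rim pred',circ('scene',s,s[2]-.12,.029),'collar top',circ('scene',s,s[2]-.084,.029))
g=cv2.cvtColor(cv2.imread('pics/s6.png'),cv2.COLOR_BGR2GRAY)
print('rows, cols 256..')
for r in (206,208,210,212,214): print(r,g[r,256:296])
print('cols, rows 208..228')
for c in (274,276,278,280): print(c,g[208:228,c])
E
```

```text
top [259.06818182 199.70454545] 44 [254 195] [263 203]
scene [272.2 239.8] 60 [267 235] [277 243]
(array([0.5497, 0.1385, 0.0716]), np.float64(0.0031))
0.077 [0.5471 0.1377 0.077 ] [0.5491 0.1427 0.077 ]
0.082 [0.5461 0.1373 0.082 ] [0.547  0.1465 0.082 ]
0.087 [0.5451 0.137  0.087 ] [0.545  0.1503 0.087 ]
neck top pred scene (array([262.7, 231.6]), array([282.1, 246.3])) neck (array([262.9, 238. ]), array([282. , 252.6])) top (array([249.5, 190.1]), array([266.8, 207.1]))
248 255 [217 217 235 233 232 247 246 239 236 226 248 249 254 255 253 252 251 249
 249 249 249 249 248 242 237 232 223 179 169 186 187 231 175 154 215]
251 255 [229 234 239 237 236 235 236 236 241 207 214 240 238 233 233 235 237 240
 239 240 240 238 240 237 234 230 223 178 169 169 170 169 168 152 145]
254 255 [234 239 231 235 235 235 235 236 235 244 242 225 228 234 234 237 239 240
 239 240 241 241 240 238 236 231 194 170 166 169 169 169 171 154 157]
[0.54286398 0.14076596 0.2995365 ]
rim pred (array([261., 198.]), array([289.1, 218.1])) collar top (array([260.6, 185.5]), array([289.4, 205.6]))
rows, cols 256..
206 [
[... 502 characters left out ...]
 [ 51  56  55  56  54  50  54  52  54  54 189 137 107 143  88  45  33  32
  58  79  78 160 239 242 242 242 241 240 239 238 237 233 228 194 112 101
 103 106 109 109]
214 [ 38  37  40  41  44  41  41  39  95 253 255 255 255 255 207 100  44  56
  67  71  74 164 242 242 243 241 240 240 239 239 236 233 189 112 103 110
 110 111 117 116]
cols, rows 208..228
274 [248 240 149  63  58  67  67 194 238 250 246 243 140  78  83  78 150 193
 200 203]
276 [250 241 194 102  78  75  74 141 233 243 245 245 146  90  91  87  82 115
 167 184]
278 [244 232 240 237 239 239 242 241 240 242 242 242 168 115 108 101  94  87
  82  87]
280 [249 245 241 242 242 243 243 242 242 242 242 220 157 129 115 106 103 102
  90  85]
```

Run:
```python
from h import *
t=np.array([.5429,.1407,.2996]);rim=t[2]-.12;c=np.array([.55,.14,0]);th=np.linspace(0,2*np.pi,200)
ci=lambda o,z,r:[(o[0]+r*np.cos(a),o[1]+r*np.sin(a),z) for a in th]
ps=np.radians(50);pins=[(c[0]+r*np.cos(ps),c[1]+r*np.sin(ps),.06) for r in np.r_[np.linspace(-.03,-.0215,20),np.linspace(.0215,.03,20)]]
lamp=[ci(c,.077,.0215),ci(c,.0375,.0355),pins]
gd=[ci(t,rim,.029),ci(t,rim+.036,.029),ci(t,rim+.04,.0315),ci(t,rim+.086,.0315)]
def pan(n,f,x,y,w,items):
    s=400/w;im=cv2.resize(cv2.imread('pics/'+f)[y:y+int(w*.75),x:x+w],(400,300),interpolation=cv2.INTER_CUBIC)
    for k,it in enumerate(items):
        for P in it:
            u=(proj(n,P)-[x,y]+.5)*s
            if 0<=u[0]<400 and 0<=u[1]<300: im[int(u[1]),int(u[0])]=[(0,0,255),(255,0,0),(0,160,0),(255,0,255)][k]
    return im
cv2.imwrite('pics/c7.png',np.vstack([np.hstack([pan('scene','s6.png',245,178,60,gd),pan('scene','s0.png',228,216,96,lamp)]),
 np.hstack([pan('top','t0.png',216,170,88,lamp),pan('top','t6.png',218,165,72,gd)])]))
```

```text
(no output)
```

View pics/c7.png

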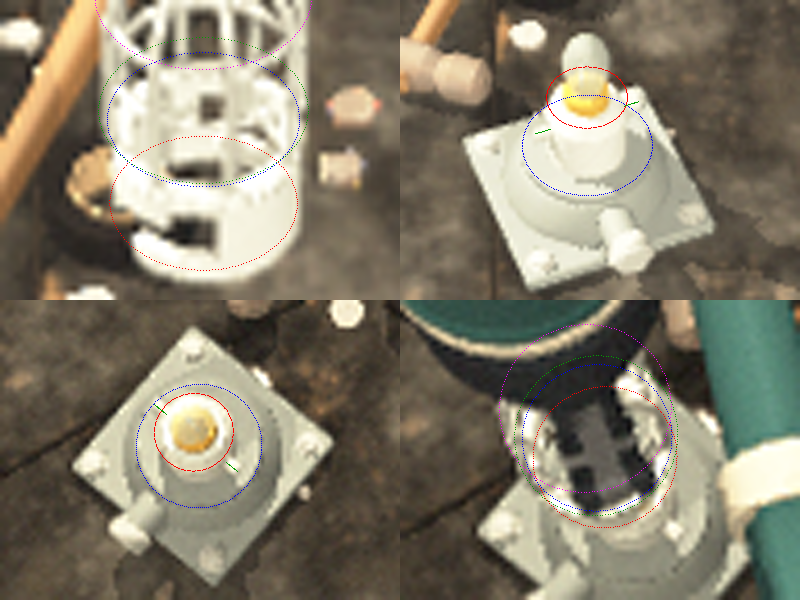

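In the overlay both predictions agree with the images to about 1–2 mm: lamp near (.5505,.140), guard axis within about 1 mm of the TCP. I'll align and lower to just above the neck.

```bash
python3 -m inch '[-3.6,8,0,0,0,0,0, 0,0,0,0,0,0,0, 0,0,15,0,0,0,0, 0,0,25,0,0,0,0, 0,0,25,0,0,0,0, 0,0,20,0,0,0,0, 0,0,8,0,0,0,0, 0,0,0,0,0,0,0]'
python3 -c "
from h import *
go([.5515,.14,.205],tool(110,0))"
```

```text
time: 18.2
tool_pos: [0.55, 0.1403, 0.2039]
tcp_rot: [-1.801, -2.57, 0.005]
wrist_force: [-0.0, 0.1, -3.3]
width: 0.102
grip_force: 78.3
shift mm [-0.8  1.4 -1.1] turn deg [-0.27 -0.08 -0.04] | q [ 0.21  0.08  1.86  0.    1.2  -0.14] w 8.7 F [-0.   0.1 -3.3] t 18.2 tcp [0.55   0.1403 0.2039]
```

```bash
python3 -m inch '[-0.8,1.4,0,-0.3,0,0,0, 0,0,2,0,0,0,0, 0,0,2,0,0,0,0, 0,0,2,0,0,0,0, 0,0,2,0,0,0,0, 0,0,1,0,0,0,0, 0,0,0,0,0,0,0, 0,0,0,0,0,0,0]'
python3 -c "
from h import *
print(sensors.read_state()['torque'])
go([.5515,.14,.192],tool(110,0))"
```

```text
time: 19.0
tool_pos: [0.5531, 0.1403, 0.1973]
tcp_rot: [1.802, 2.571, 0.007]
wrist_force: [0.2, -0.5, -3.3]
width: 0.107
grip_force: 78.4
[-0.04880781 -0.05401478 -0.03179443]
shift mm [ 0.2 -1.6  5.3] turn deg [ 0.28 -0.04 -0.04] | q [ 0.2   0.09  1.87  0.    1.18 -0.15] w 9.2 F [ 0.2 -0.5 -3.3] t 19.0 tcp [0.5531 0.1403 0.1973]
```

```bash
python3 -m inch '[0,0,1,0,0,0,0, 0,0,1,0,0,0,0, 0,0,1,0,0,0,0, 0,0,1,0,0,0,0, 0,0,0,0,0,0,0, 0,0,0,0,0,0,0, 0,0,0,0,0,0,0, 0,0,0,0,0,0,0]'
python3 -c "
from h import *
print(sensors.read_state()['torque'])
go([.5515,.14,.190],tool(110,0))"
```

```text
time: 19.8
tool_pos: [0.5532, 0.1403, 0.1934]
tcp_rot: [1.802, 2.571, 0.007]
wrist_force: [-1.3, -0.1, -3.2]
width: 0.102
grip_force: 78.4
[ 0.03035966 -0.0187306   0.01814809]
shift mm [ 0.3 -1.7  3.4] turn deg [ 0.29 -0.04 -0.05] | q [ 0.2   0.09  1.88  0.    1.17 -0.14] w 8.7 F [-1.3 -0.1 -3.2] t 19.8 tcp [0.5532 0.1403 0.1934]
```

```bash
python3 -m inch '[0,-0.8,0,0.3,0,0,0, 0,-0.8,0,0,0,0,0, 0,0,0,0,0,0,0, 0,0,1,0,0,0,0, 0,0,1,0,0,0,0, 0,0,1,0,0,0,0, 0,0,0,0,0,0,0, 0,0,0,0,0,0,0]'
python3 -c "
from h import *
print(sensors.read_state()['torque'])
go([.5515,.14,.190],tool(110,0))"
```

```text
time: 20.6
tool_pos: [0.5516, 0.1397, 0.1903]
tcp_rot: [-1.802, -2.572, -0.0]
wrist_force: [-0.2, -0.3, -3.2]
width: 0.099
grip_force: 78.4
[-0.01908446  0.02975648 -0.00070515]
shift mm [0.3 0.  0.3] turn deg [-0.03 -0.04 -0.04] | q [ 0.2   0.09  1.88  0.    1.17 -0.14] w 8.5 F [-0.2 -0.3 -3.2] t 20.6 tcp [0.5516 0.1397 0.1903]
```

```bash
python3 -m inch '[0,0,2,0,0,0,0, 0,0,2,0,0,0,0, 0,0,1.5,0,0,0,0, 0,0,1.5,0,0,0,0, 0,0,1,0,0,0,0, 0,0,1,0,0,0,0, 0,0,0,0,0,0,0, 0,0,0,0,0,0,0]'
python3 -c "
from h import *
print(sensors.read_state()['torque'])
go([.5515,.14,.166],tool(110,0))"
```

```text
time: 21.4
tool_pos: [0.5517, 0.1397, 0.1813]
tcp_rot: [-1.803, -2.572, -0.0]
wrist_force: [0.6, 0.0, -2.9]
width: 0.102
grip_force: 78.3
[-0.21500061 -0.29139299  0.00394518]
shift mm [ 0.3 -0.1 15.3] turn deg [-0.01 -0.03 -0.04] | q [ 0.2   0.1   1.89  0.    1.15 -0.14] w 8.7 F [ 0.6  0.  -2.9] t 21.4 tcp [0.5517 0.1397 0.1813]
```

```bash
python3 -m inch '[0,0,0.5,0,0,0,0, 0,0,0.5,0,0,0,0, 0,0,0.5,0,0,0,0, 0,0,0.5,0,0,0,0, 0,0,0.5,0,0,0,0, 0,0,0.5,0,0,0,0, 0,0,0,0,0,0,0, 0,0,0,0,0,0,0]'
python3 -c "
from h import *
print(sensors.read_state()['torque'])
go([.5515,.14,.166],tool(110,0))"
```

```text
time: 22.2
tool_pos: [0.5517, 0.1398, 0.1784]
tcp_rot: [-1.803, -2.572, -0.0]
wrist_force: [2.0, -1.1, -2.4]
width: 0.104
grip_force: 78.4
[-0.30709345 -0.39451578 -0.00944106]
shift mm [ 0.3 -0.1 12.4] turn deg [-0.01 -0.04 -0.04] | q [ 0.2   0.1   1.89  0.    1.15 -0.14] w 8.9 F [ 2.  -1.1 -2.4] t 22.2 tcp [0.5517 0.1398 0.1784]
```

```bash
python3 -m inch '[-0.8,0.5,0,0,0,0,0, 0,0,0,0,0,0,0, 0,0,0,0,0,0,0, 0,0,0,0,0,0,0, 0,0,0,0,0,0,0, 0,0,0,0,0,0,0, 0,0,0,0,0,0,0, 0,0,0,0,0,0,0]'
python3 -c "
from h import *
print(sensors.read_state()['torque'])
go([.5515,.14,.166],tool(110,0))"
```

```text
time: 23.0
tool_pos: [0.5523, 0.1392, 0.1783]
tcp_rot: [-1.802, -2.572, -0.0]
wrist_force: [-0.3, -0.2, -2.5]
width: 0.102
grip_force: 78.4
[ 0.00541871 -0.05517647 -0.00933527]
shift mm [ 1.  -0.5 12.3] turn deg [-0.03 -0.05 -0.04] | q [ 0.2   0.11  1.89  0.    1.15 -0.15] w 8.7 F [-0.3 -0.2 -2.5] t 23.0 tcp [0.5523 0.1392 0.1783]
```

Side load is gone. Add a little more margin in the same direction and continue down.

```bash
python3 -m inch '[-0.5,0.3,1,0,0,0,0, 0,0,1,0,0,0,0, 0,0,1,0,0,0,0, 0,0,1,0,0,0,0, 0,0,1,0,0,0,0, 0,0,1,0,0,0,0, 0,0,0,0,0,0,0, 0,0,0,0,0,0,0]'
python3 -c "
from h import *
print(sensors.read_state()['torque'])
go([.5525,.139,.166],tool(110,0))"
```

```text
time: 23.8
tool_pos: [0.5528, 0.1388, 0.1723]
tcp_rot: [-1.802, -2.572, -0.0]
wrist_force: [0.0, 0.1, -1.8]
width: 0.099
grip_force: 78.4
[-0.00032598  0.00553331  0.01506923]
shift mm [ 0.3 -0.2  6.3] turn deg [-0.02 -0.04 -0.04] | q [ 0.2   0.11  1.9   0.    1.13 -0.15] w 8.5 F [ 0.   0.1 -1.8] t 23.8 tcp [0.5528 0.1388 0.1723]
```

```bash
python3 -m inch '[0,0,1,0,0,0,0, 0,0,1,0,0,0,0, 0,0,1,0,0,0,0, 0,0,1,0,0,0,0, 0,0,1,0,0,0,0, 0,0,1,0,0,0,0, 0,0,0,0,0,0,0, 0,0,0,0,0,0,0]'
python3 -c "
from h import *
print(sensors.read_state()['torque'])
go([.5525,.139,.166],tool(50,0))"
```

```text
time: 24.6
tool_pos: [0.5528, 0.1388, 0.1663]
tcp_rot: [-1.802, -2.572, -0.0]
wrist_force: [-0.3, 0.0, -2.6]
width: 0.102
grip_force: 78.4
[-0.01009751  0.04290097  0.05541988]
shift mm [ 0.3 -0.2  0.3] turn deg [-4.000e-02 -3.000e-02  5.996e+01] | q [ 0.2   0.12  1.9   0.    1.12 -0.15] w 8.7 F [-0.3  0.  -2.6] t 24.6 tcp [0.5528 0.1388 0.1663]
```

```bash
python3 -m inch '[0,0,0,0,0,3,0, 0,0,0,0,0,3,0, 0,0,0,0,0,3,0, 0,0,0,0,0,3,0, 0,0,0,0,0,3,0, 0,0,0,0,0,0,0, 0,0,0,0,0,0,0, 0,0,0,0,0,0,0]'
python3 -c "
from h import *
print(sensors.read_state()['torque'])
go([.5525,.139,.166],tool(50,0))"
```

```text
time: 25.4
tool_pos: [0.5528, 0.1388, 0.1664]
tcp_rot: [-2.122, -2.316, -0.0]
wrist_force: [-0.7, 0.0, -2.5]
width: 0.106
grip_force: 78.4
[ 0.01991841 -0.02620548 -0.04063386]
shift mm [ 0.2 -0.3  0.4] turn deg [-4.0e-02 -2.0e-02  4.5e+01] | q [0.2  0.12 1.9  0.   1.12 0.11] w 9.1 F [-0.7  0.  -2.5] t 25.4 tcp [0.5528 0.1388 0.1664]
```

```bash
python3 -m inch '[0,0,0,0,0,4,0, 0,0,0,0,0,4,0, 0,0,0,0,0,4,0, 0,0,0,0,0,4,0, 0,0,0,0,0,4,0, 0,0,0,0,0,0,0, 0,0,0,0,0,0,0, 0,0,0,0,0,0,0]'
python3 -c "
from h import *
print(sensors.read_state()['torque'])
go([.5525,.139,.166],tool(50,0))"
```

```text
time: 26.2
tool_pos: [0.5526, 0.1388, 0.1663]
tcp_rot: [-2.491, -1.913, 0.001]
wrist_force: [-0.6, -0.0, -2.7]
width: 0.1
grip_force: 78.4
[ 0.03323392  0.17117769 -0.01304608]
shift mm [ 0.2 -0.2  0.3] turn deg [-0.06 -0.   25.03] | q [0.2  0.12 1.9  0.   1.12 0.46] w 8.6 F [-0.6 -0.  -2.7] t 26.2 tcp [0.5526 0.1388 0.1663]
```

```bash
python3 -m inch '[-0.1,-0.5,0,0,0,4,0, 0,0,0,0,0,4,0, 0,0,0,0,0,4,0, 0,0,0,0,0,4,0, 0,0,0,0,0,4,0, 0,0,0,0,0,3,0, 0,0,0,0,0,0,0, 0,0,0,0,0,0,0]'
python3 -c "
from h import *
print(sensors.read_state()['torque'])
go([.5525,.139,.166],tool(50,0))"
```

```text
time: 27.0
tool_pos: [0.5521, 0.1388, 0.1663]
tcp_rot: [-2.822, -1.378, 0.001]
wrist_force: [-1.5, -0.4, -3.1]
width: 0.099
grip_force: 78.3
[-0.10112317  0.21993083  0.00314969]
shift mm [0.4 0.2 0.3] turn deg [-0.06  0.02  2.06] | q [0.2  0.12 1.9  0.   1.12 0.86] w 8.4 F [-1.5 -0.4 -3.1] t 27.0 tcp [0.5521 0.1388 0.1663]
```

```bash
python3 -m inch '[-0.8,-0.4,0,0,0,2,0, 0,0,0,0,0,0,0, 0,0,1,0,0,0,0, 0,0,1,0,0,0,0, 0,0,1,0,0,0,0, 0,0,1,0,0,0,0, 0,0,0,0,0,0,0, 0,0,0,0,0,0,0]'
python3 -c "
from h import *
print(sensors.read_state()['torque'])
go([.5525,.139,.1575],tool(50,0))"
```

```text
time: 27.8
tool_pos: [0.5515, 0.1385, 0.1623]
tcp_rot: [-2.847, -1.326, 0.0]
wrist_force: [-1.0, 0.6, -3.7]
width: 0.099
grip_force: 78.3
[-0.00893854  0.02733071  0.00043224]
shift mm [1.  0.4 4.8] turn deg [-0.05 -0.01 -0.04] | q [0.2  0.12 1.91 0.   1.12 0.9 ] w 8.5 F [-1.   0.6 -3.7] t 27.8 tcp [0.5515 0.1385 0.1623]
```

```bash
python3 -m inch '[0,0,1,0,0,0,0, 0,0,1,0,0,0,0, 0,0,1,0,0,0,0, 0,0,0.7,0,0,0,0, 0,0,0.5,0,0,0,0, 0,0,0.5,0,0,0,0, 0,0,0,0,0,0,0, 0,0,0,0,0,0,0]'
python3 -c "
from h import *
print(sensors.read_state()['torque'])
go([.5525,.139,.1575],tool(50,0))"
```

```text
time: 28.6
tool_pos: [0.5515, 0.1385, 0.1577]
tcp_rot: [-2.847, -1.326, 0.0]
wrist_force: [-0.1, 0.4, -3.0]
width: 0.1
grip_force: 78.4
[ 0.00241564  0.00895208 -0.00872303]
shift mm [1.1 0.5 0.2] turn deg [-0.05 -0.   -0.04] | q [0.2  0.12 1.91 0.   1.11 0.9 ] w 8.6 F [-0.1  0.4 -3. ] t 28.6 tcp [0.5515 0.1385 0.1577]
```

```bash
python3 -m inch '[0,0,0.5,0,0,0,0, 0,0,0.5,0,0,0,0, 0,0,0,0,0,0,0, 0,0,0,0,0,0,0, 0,0,0,0,0,0,0, 0,0,0,0,0,0,0, 0,0,0,0,0,0,0, 0,0,0,0,0,0,0]'
python3 -m inch '[0,0,0.5,0,0,0,0, 0,0,0,0,0,0,0, 0,0,0,0,0,0,0, 0,0,0,0,0,0,0, 0,0,0,0,0,0,0, 0,0,0,0,0,0,0, 0,0,0,0,0,0,0, 0,0,0,0,0,0,0]'
```

```text
time: 29.4
tool_pos: [0.5518, 0.1386, 0.1575]
tcp_rot: [-2.847, -1.326, -0.001]
wrist_force: [-2.1, -1.3, 5.0]
width: 0.102
grip_force: 79.6
time: 30.2
tool_pos: [0.5519, 0.1386, 0.1575]
tcp_rot: [-2.847, -1.326, -0.001]
wrist_force: [-4.0, -0.5, 7.6]
width: 0.101
grip_force: 79.9
```

Seated at the expected height (TCP .1575) with contact force on the shoulder. I'll release and withdraw straight up.

```bash
python3 -m inch '[0,0,0,0,0,0,12, 0,0,0,0,0,0,20, 0,0,0,0,0,0,35, 0,0,0,0,0,0,45, 0,0,0,0,0,0,45, 0,0,-5,0,0,0,45, 0,0,-15,0,0,0,45, 0,0,-25,0,0,0,45]'
python3 -m inch '[0,0,-40,0,0,0,45, 0,0,-40,0,0,0,45, 0,0,-30,0,0,0,45, 0,0,0,0,0,0,45, 0,0,0,0,0,0,45, 0,0,0,0,0,0,45, 0,0,0,0,0,0,45, 0,0,0,0,0,0,45]'
python3 - <<'E'
from h import *
a=snap('scene','s8.png')
c=np.array([.5505,.1395]);th=np.linspace(0,6.28,60)
g=cv2.cvtColor(a,cv2.COLOR_RGB2GRAY)
u=proj('scene',[*c,.1855]);print('eye top pred',u,'eye mid',proj('scene',[*c,.1685]),'cage r=31.5 z .1',[proj('scene',[c[0]-k*.888*.0315,c[1]-k*.459*.0315,.1]).round(1) for k in(-1,1)])
r=int(proj('scene',[*c,.1])[1]);print(r,g[r,250:295]);q=int(u[0]);print(g[int(u[1])-8:int(u[1])+22,q])
r=int(proj('scene',[*c,.1685])[1]);print(r,g[r,255:290])
print(sensors.read_state()['wrist_force'],sensors.read_state()['tool_pos'])
E
```

```text
time: 31.0
tool_pos: [0.5503, 0.1382, 0.2008]
tcp_rot: [-2.846, -1.326, 0.005]
wrist_force: [0.1, 0.1, 1.4]
width: 0.528
grip_force: 0.0
time: 31.8
tool_pos: [0.5508, 0.1382, 0.3095]
tcp_rot: [-2.846, -1.326, 0.005]
wrist_force: [-0.2, -0.8, 0.6]
width: 0.527
grip_force: 0.0
eye top pred [272.05288889 204.17506263] eye mid [272.09539027 209.91459743] cage r=31.5 z .1 [array([257.9, 231.6]), array([286.7, 231.8])]
231 [ 52  81  83  83  74  68  64 125 172 209 229 243 226 152  94  90 113 245
 248 252 253 246 233 235 233 237 218 181 120  80 177 224 222 191 235 216
 115  85  85  82  85  88  89  92  89]
[ 83  83  88  87  66  56  56 145 249 251 245 229 217 155  77 249 253 232
 237 226 216 213 213 213 214 224 220 232 232 233]
209 [ 55  52  92 143 221 118  98  58  55 189 227 224 224 221 216 217 212 155
 158 178 214 214 222 217  90  71 105 109 116 118 121 125 136 131 120]
[-0.32190374  0.88345231 -0.1793531 ] [0.55095984 0.1382658  0.30975003]
```

```bash
python3 -c "
from h import *
print(job.finish_job())"
```

```text
the job is handed in; nothing more can be done
None
```

I handed the job in at about 32 s: the guard was stood upright and released, re-gripped by its eye, turned clockwise about 60° onto the pins and released, and force, height and camera checks put it flush on the shoulder; hand-in returned no verdict, and I did not re-measure the bystanders.

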